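# Check the charge of an oxygen bottle on the dispensary counter

### The job

The tall oxygen bottle is about to go out to a patient, so check its charge: pick up the pressure gauge from its tray, press its open foot down over the valve on the tall bottle until the valve is fully down and the rod pops out of the gauge's top, and hold it there a moment. Then stand the gauge upright back in its tray and let go, with the rod still out so that it can be read.

Things in the scene. Friction and masses are not known exactly. Their poses are not given: they have to be found in the camera images.
- gauge: Pressure gauge, 99 mm tall, about 175 g, standing in the tray: round grey foot 58 mm across, 44 mm high; above it a steel barrel 28 mm across from 52 to 95 mm up (grip about 75 mm up; keep 45 mm free above that for the rod). In the foot's underside is a round hole 32 mm across that goes over the valve stem, 11 mm to spare all round. Origin: centre of the underside; z up the barrel; yaw is free.
- gauge_rod (a joint): How far the gauge's thin white rod with its black cap, in the middle of the barrel's top, has come out, in m: 0 is in (cap just above the barrel); with the valve fully down this bottle gives about 0.013 to 0.018, by its hidden charge. Friction (0.8 N) keeps the rod out when the gauge is lifted off.
- tall_bottle: The taller, slimmer of two aluminium oxygen bottles, fixed, 72 mm across. On top a black valve collar 60 mm across, its upper face 110 mm above the counter, with a brass stem 9 mm across in its middle, up to 124 mm. The gauge's foot rests on the collar, the stem in its hole. The other bottle (90 mm across, collar 72 mm up) is empty. Origin: centre of its underside, at counter height; z up.
- tall_bottle_valve (a joint): How far the tall bottle's collar is pressed down, in m: 0 is up, 0.006 is fully down, at a hard stop. It moves straight down against a spring (4 N to start, 11 to 13 N near the bottom with the rod's drag) and comes back up when let go. As it sinks, gas pushes the rod out of the gauge on it.
- tray: The gauge's low white tray, fixed, open above: 180 mm (its x) by 130 mm (its y), 14 mm high, walls 4 mm, inner floor 4 mm above the counter. Origin: centre of its underside, z up. The gauge starts about 30 mm from the middle towards the -x end; a small dark torch lies across the tray 60 mm towards +x.

How it is judged:
On the way:
1. the gauge is held pressed down on the tall bottle's valve with the rod out (value of joint gauge_rod above 0.005 m and value of joint tall_bottle_valve above 0.004 m and z of gauge in the frame of tall_bottle between 0.098 and 0.108 m and horizontal distance between gauge and tall_bottle below 0.016 m), for 0.3 s.
At the end, for the whole second after the job is handed in: The gauge stands upright (within 6 degrees) and at rest on the floor of its tray, anywhere inside the rim, with its rod still at least 4 mm out (value of joint gauge_rod above 0.004 m and x of gauge in the frame of tray between -0.07 and 0.07 m and y of gauge in the frame of tray between -0.045 and 0.045 m and z of gauge in the frame of tray below 0.009 m and angle between gauge's own z axis and vertical below 0.1 rad and linear speed of gauge below 0.02 m/s); the robot touches nothing.
It also fails if it takes over 51 s, if anything falls off the work surface, if the arm or the gripper's body presses on something with over 40 N, if the wrist force passes 120 N, or if a joint passes its speed limit or range.

### The arm

A 6-joint arm with a two-finger parallel gripper is mounted at the origin on the work surface. World frame = base frame: x ahead of the robot, y to its left, z up, the work surface at z = 0. Lengths are in m, angles in rad, forces in N, time in s.
With the tool pointing down it reaches from about 0.35 to 0.775 m from the base axis. Payload 5.5 kg.
Tool frame: the origin (TCP) lies on the centre line of the jaws, within the pads' length; the fingertips stand 11 mm ahead of it and the grasp point (between the pads) lies 8 mm behind it; z points along the fingers, y is the line along which they close (so a half turn about z gives the same grasp; the last joint's range is limited). The gripper opens to 85 mm and grips with 20 to 120 N. Pads are 22 mm wide; open, the fingers measure 114 mm over their backs; the gripper's body (76 mm by 85 mm) begins 54 mm behind the grasp point. The pads swing forward as they close: fully open they stand 13 mm farther back than shut.
Start: joints at [-1.471, 0.313, 0.046, 1.304, 0, 1.431], TCP at [0.137, -0.559, 0.242] pointing down, gripper open.
Joint ranges: [-2.76, 2.76], [-0.86, 1.69], [-1.03, 1.26], [-2.2, 2.34], [-1.47, 1.5], [-3.14, 3.14]. Speed limits (rad/s): [2.57, 2.57, 3.14, 3.14, 3.14, 3.14].

### API

Orientations are given as a unit quaternion [w, x, y, z].
In Python, from workcell import get_state, eyes, env gives the robot as it stands.
- The arm moves only by the shell command python3 -m inch 'ROWS' [OPENING] [FORCE]. ROWS is JSON, one flat list of numbers, 4 for each row, row after row: the shift along the tool's x, y, z in cm, then the turn about the tool's z in rad. A call has exactly 5 rows; each row shifts and turns the commanded pose from where the row before left it, along the tool's axes as they then stand; what a row does not reach is not made up. A row lasts 1/12 s, in which the tool goes at most 41.7 mm and 7.16 degrees, less where a joint would pass 70% of its speed; a pose out of reach is approached as far as the arm can. A call is refused whole if a number of a shift passes 4.17 or a number of a turn 0.125, either way. A call with a gripper value outside its range is refused whole. OPENING is the opening, from -1 (shut) to 1 (fully open), set as the call begins (- or left out, the last holds). The fingers move at their own pace and stop on an object; FORCE is the grip in N (left out, the last holds). Time passes only in rows, so rows that do not move let the fingers close, or fill a call up. It gives the time, the measured TCP pose, the force, the opening and the grip force at its end, in the units of the state.
- get_state(): the state, without advancing time (a new reading comes with each control period).
- eyes.read_camera(name): name is "scene" or "side" or "wrist"; returns the picture (400x640x3 uint8, red, green, blue); there is no depth.
- eyes.camera_info(name): a dict with "fovy" (degrees; the focal length in pixels is half the picture's height over the tangent of half this angle, whatever the lens; pixels are square), "cx", "cy" (the principal point, pixels), "xyz" and "orientation" of the camera in the world. Camera axes: x right, y down, z forward; pixel columns grow to the right and rows downward; lengths in m; the calibration is good to about 2 mm. A picture is of the moment at which its call begins: read the wrist's pose just before it. camera_info takes no time and is no camera call; for the wrist camera it gives the pose at the moment of the call.
- env.hand_in(): hands the job in; it is judged then, once.
The state is a dict: "clock": time; "joint_pos": joint angles; "qvel": joint speeds; "tau": joint torques, N m; "tcp_pos": TCP position; "orientation": TCP orientation; "wrist_force": force on the tool from outside, world axes, zero at the start; "ft_torque": the same for the moment, N m; "finger_gap": finger opening in m; "grip_force": force on a finger pad.
Only numpy, scipy, OpenCV 4.12 (cv2) and the standard library are available. Lean on these libraries where they do the work, as an engineer would, in place of code of your own. Each camera call takes 0.05 s, during which the arm holds its last target. There are 200 camera calls.

## Working session

There is one attempt and no reset: what is moved stays moved. The work goes in short steps, Python scripts to look and compute and a shell command to move; the robot and the scene stay as the last step left them, time stands still between calls to the robot, and variables do not carry over. Pictures are saved under pics/ and viewed, at most 10 in all, crops included, and the job is handed in when it is done.

```bash
ls; mkdir -p pics; python3 - <<'E'
from workcell import get_state, eyes, env
import cv2,numpy as np
s=get_state();print(s)
for n in ("scene","side","wrist"):
    print(n,eyes.camera_info(n)); im=eyes.read_camera(n); cv2.imwrite(f"pics/{n}0.png",im[:,:,::-1])
E
```

```text
pics
{'clock': 0.0, 'joint_pos': array([-1.47057100e+00,  3.14000896e-01,  4.49503002e-02,  1.30359928e+00,
        1.76937349e-05,  1.43119938e+00]), 'qvel': array([-0.00198545, -0.00039957, -0.0006436 , -0.00083245, -0.00137527,
       -0.00029072]), 'tau': array([ 1.54651898e-04, -4.80620420e+01,  2.98535371e+01,  1.90619688e-02,
        1.16721371e-04, -1.56448226e-05]), 'tcp_pos': array([ 0.1365262 , -0.55803797,  0.24139685]), 'orientation': array([-9.26421944e-04,  9.92818844e-01,  1.19623927e-01,  2.70882998e-05]), 'wrist_force': array([ 0.92587801, -0.19884143, -0.38059972]), 'ft_torque': array([0.02559009, 0.05581275, 0.05618013]), 'grip_force': 0.0, 'finger_gap': 0.08520900572479664}
scene {'fovy': 55.4295836356117, 'cx': 323.71828200317117, 'cy': 196.32979788498892, 'xyz': array([1.00630981, 0.12503564, 0.65763393]), 'orientation': array([-0.20497345,  0.57384181,  0.74550195, -0.2700339 ])}
side {'fovy': 56.08399895437581, 'cx': 318.31162178304953, 'cy': 194.87676938209887, 'xyz': array([0.33182369, 0.48092266, 0.58124768]), 'orientation': array([ 0.05970615, -0.15754026,  0.92153004, -0.34985515])}
wrist {'fovy': 63.679730988006774, 'cx': 321.0722892595824, 'cy': 199.86831248708157, 'xyz': array([ 0.21702758, -0.53857812,  0.37300184]), 'orientation': array([ 0.12764172,  0.77608846, -0.60919349, -0.10137843])}
```

View pics/scene0.png

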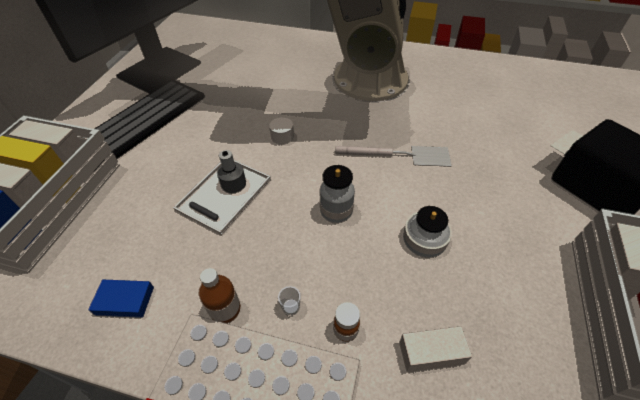

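View pics/side0.png

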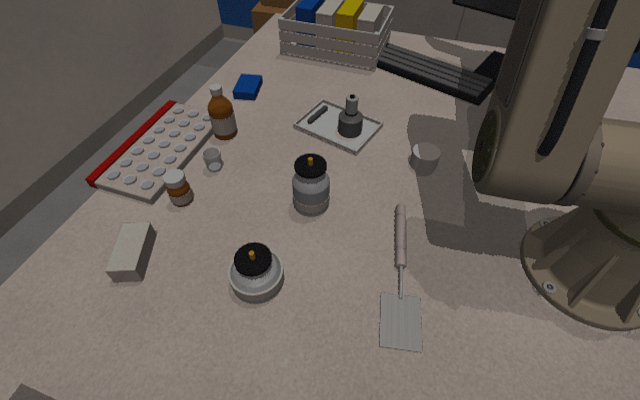

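Scene view: gauge cap at about (225,153) and foot at (231,178), tall bottle stem top at (338,171) with its collar at (338,178). Side view: gauge cap at (352,97), tall stem top at (310,158), collar at (311,167). The tray is around the gauge, with the torch at its far end.

```bash
cat > h.py <<'E'
import numpy as np,cv2
from scipy.spatial.transform import Rotation as R
from workcell import get_state, eyes, env
def rm(q): return R.from_quat([q[1],q[2],q[3],q[0]]).as_matrix()
def ray(info,uv):
    f=200/np.tan(np.radians(info["fovy"])/2)
    d=rm(info["orientation"])@np.array([(uv[0]-info["cx"])/f,(uv[1]-info["cy"])/f,1])
    return np.array(info["xyz"]),d/np.linalg.norm(d)
def plane(info,uv,z):
    o,d=ray(info,uv); return o+d*(z-o[2])/d[2]
def tri(a,b):
    A=0;B=0
    for o,d in (a,b):
        P=np.eye(3)-np.outer(d,d);A=A+P;B=B+P@o
    x=np.linalg.solve(A,B); return x,[np.linalg.norm((np.eye(3)-np.outer(d,d))@(x-o)) for o,d in (a,b)]
def tool(v):  # world vector -> tool axes cm
    return rm(get_state()["orientation"]).T@v*100
E
python3 - <<'E'
from h import *
np.set_printoptions(precision=4,suppress=True)
sc,si=eyes.camera_info("scene"),eyes.camera_info("side")
S=cv2.imread("pics/scene0.png");D=cv2.imread("pics/side0.png")
print("cap",tri(ray(sc,(225,153)),ray(si,(352,97))))
print("stem",tri(ray(sc,(338,171)),ray(si,(310,158))))
def blob(im,seed,t=32):
    m=(im.max(2)<t).astype(np.uint8)
    n,l,st,c=cv2.connectedComponentsWithStats(m)
    k=min((i for i in range(1,n) if st[i,4]>60),key=lambda i:np.hypot(*(c[i]-seed)))
    cs=max(cv2.findContours((l==k).astype(np.uint8),0,1)[0],key=cv2.contourArea)
    return st[k],c[k]
for n,im,i,s in(("scene",S,sc,(338,178)),("side",D,si,(311,167))):
    st,c=blob(im,s);print(n,st,c,"collar centre",plane(i,(st[0]+st[2]/2-.5,st[1]+st[3]/2-.5),.106))
# tray corners by eye
for i,cs in((sc,[(177,208),(221,230),(270,180),(222,160)]),(si,[(294,124),(352,151),(383,125),(325,102)])):
    P=np.array([plane(i,c,.014) for c in cs]);print(P[:,:2],P.mean(0),np.linalg.norm(P-np.roll(P,-1,0),axis=1))
E
```

```text
cap (array([ 0.4997, -0.2264,  0.0988]), [np.float64(0.0017533148478267903), np.float64(0.0017533148478268107)])
stem (array([0.5102, 0.019 , 0.1226]), [np.float64(9.561603219916465e-05), np.float64(9.561603219906708e-05)])
scene [323 166  29  23 499] [337.2685 177.4208] collar centre [0.5112 0.0177 0.106 ]
side [295 154  31  24 564] [309.9663 166.2447] collar centre [0.5097 0.0209 0.106 ]
[[ 0.6032 -0.3109]
 [ 0.6318 -0.1953]
 [ 0.4763 -0.1456]
 [ 0.4447 -0.2787]] [ 0.539  -0.2327  0.014 ] [0.1191 0.1633 0.1368 0.1617]
[[ 0.6308 -0.1909]
 [ 0.4712 -0.1436]
 [ 0.4263 -0.2589]
 [ 0.5892 -0.3025]] [ 0.5294 -0.224   0.014 ] [0.1665 0.1237 0.1686 0.1191]
```

View pics/wrist0.png

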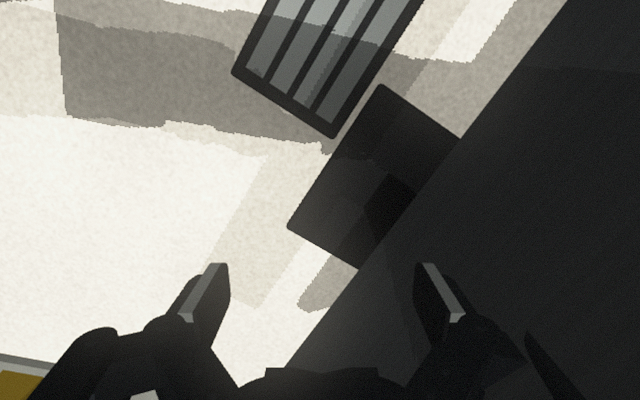

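Cap triangulates to (0.500, -0.226, 0.099) and the stem top to (0.510, 0.019, 0.123). Both heights match the ones given, and the tray centre is about (0.534, -0.228). In the wrist view the gauge isn't visible, only the keyboard and monitor base. Next I move towards the gauge.

```bash
python3 -m inch '[3.5,-1.9,0.3,0, 3.5,-1.9,0.3,0, 3.5,-1.9,0.3,0, 3.5,-1.9,0.3,0, 3.5,-1.9,0.3,0]' 1 
python3 -m inch '[3.5,-1.9,0.3,0, 3.5,-1.9,0.3,0, 3.5,-1.9,0.3,0, 3.5,-1.9,0.3,0, 3.5,-1.9,0.3,0]'
python3 -m inch '[0,0,0,-0.12, 0,0,0,-0.12, 0,0,0,-0.12, 0,0,0,-0.12, 0,0,0,-0.12]'
cat > g.py <<'E'
from h import *
import sys
np.set_printoptions(precision=4,suppress=True)
s=get_state();i=eyes.camera_info("wrist");im=eyes.read_camera("wrist")
cv2.imwrite(f"pics/{sys.argv[1]}.png",im[:,:,::-1])
print(s["tcp_pos"],s["joint_pos"],s["clock"],rm(s["orientation"])[:,:2].T)
print(i)
E
python3 g.py w1
```

```text
clock: 0.57
tcp_pos: [0.2848, -0.4233, 0.2269]
orientation: [-0.0, 0.993, 0.119, -0.0]
wrist_force: [0.2, -0.9, -0.0]
finger_gap: 0.0856
grip_force: 0.0
clock: 0.98
tcp_pos: [0.4324, -0.2892, 0.212]
orientation: [-0.0, 0.993, 0.12, -0.0]
wrist_force: [0.1, -0.6, -0.5]
finger_gap: 0.0854
grip_force: 0.0
clock: 1.4
tcp_pos: [0.4314, -0.2905, 0.212]
orientation: [-0.0, 0.912, 0.411, -0.0]
wrist_force: [0.0, -0.5, -0.1]
finger_gap: 0.0851
grip_force: 0.0
[ 0.4314 -0.2905  0.212 ] [-0.7469  0.219  -0.1545  1.198  -0.0001  1.5483] 1.4 [[ 0.6627  0.7489 -0.0001]
 [ 0.7489 -0.6627 -0.0007]]
{'fovy': 63.679730988006774, 'cx': 321.0722892595824, 'cy': 199.86831248708157, 'xyz': array([ 0.4864, -0.2283,  0.3434]), 'orientation': array([ 0.1524,  0.9226, -0.3497, -0.0581])}
```

View pics/w1.png

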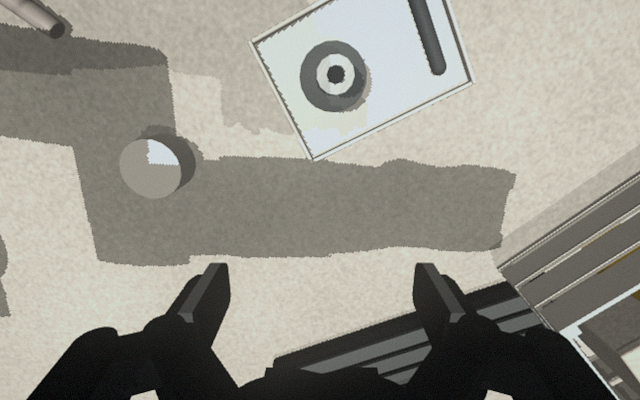

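The wrist view looks straight at the gauge, with the black cap at (336,74) and the foot ring around (333,75). The tray's near corner is at (312,160) and the torch is at (430,40).

```bash
python3 - <<'E'
from h import *
np.set_printoptions(precision=4,suppress=True)
i=eyes.camera_info("wrist");im=cv2.imread("pics/w1.png")
m=(im.max(2)<60).astype(np.uint8);n,l,st,c=cv2.connectedComponentsWithStats(m[50:100,320:352].copy())
k=min(range(1,n),key=lambda k:np.hypot(*(c[k]-(16,24))) if st[k,4]>30 else 99);uv=c[k]+(320,50)
g=plane(i,uv,.105);print(uv,st[k],g)
print("foot",plane(i,(333,75),.048))
d=g-get_state()["tcp_pos"];d[2]=0.071-get_state()["tcp_pos"][2];print(tool(d))
P=[plane(i,c,.014) for c in((312,160),(473,82),(250,42))];print(np.array(P),np.linalg.norm(P[0]-P[1]),np.linalg.norm(P[0]-P[2]))
E
```

```text
[328.  77.] [ 8 27  1  1  1] [ 0.4953 -0.2246  0.105 ]
foot [ 0.5018 -0.2254  0.048 ]
[ 9.1715  0.4741 14.0936]
[[ 0.4337 -0.2732  0.014 ]
 [ 0.6006 -0.3184  0.014 ]
 [ 0.4643 -0.1527  0.014 ]] 0.1729238389848276 0.12430849620472553
```

```bash
python3 - <<'E'
from h import *
np.set_printoptions(precision=4,suppress=True)
i=eyes.camera_info("wrist")
g=plane(i,(336,74),.105);print(g)
d=g-get_state()["tcp_pos"];d[2]=0.071-get_state()["tcp_pos"][2];print(tool(d))
E
```

```text
[ 0.5007 -0.2268  0.105 ]
[ 9.3649  1.025  14.0932]
```

```bash
python3 -m inch '[3.1,0.3,0,0, 3.1,0.35,0,0, 3.1,0.3,0,0, 0,0,3,0, 0,0,3,0]' 
python3 -m inch '[0,0,2.5,0, 0,0,2,0, 0,0,1.5,0, 0,0,0,0, 0,0,0,0]'
python3 g.py w2
```

```text
clock: 1.87
tcp_pos: [0.5033, -0.2276, 0.1532]
orientation: [0.002, 0.913, 0.408, 0.001]
wrist_force: [0.1, -0.6, -0.9]
finger_gap: 0.0851
grip_force: 0.0
clock: 2.28
tcp_pos: [0.4998, -0.2276, 0.0915]
orientation: [-0.001, 0.913, 0.407, -0.001]
wrist_force: [-0.0, -0.6, 0.4]
finger_gap: 0.0853
grip_force: 0.0
[ 0.4998 -0.2276  0.0915] [-0.5734  0.3576 -0.2761  0.9396 -0.0001  1.73  ] 2.2833 [[ 0.6688  0.7434 -0.0005]
 [ 0.7434 -0.6688 -0.0024]]
{'fovy': 63.679730988006774, 'cx': 321.0722892595824, 'cy': 199.86831248708157, 'xyz': array([ 0.5555, -0.166 ,  0.223 ]), 'orientation': array([ 0.152 ,  0.9211, -0.3533, -0.0596])}
```

View pics/w2.png

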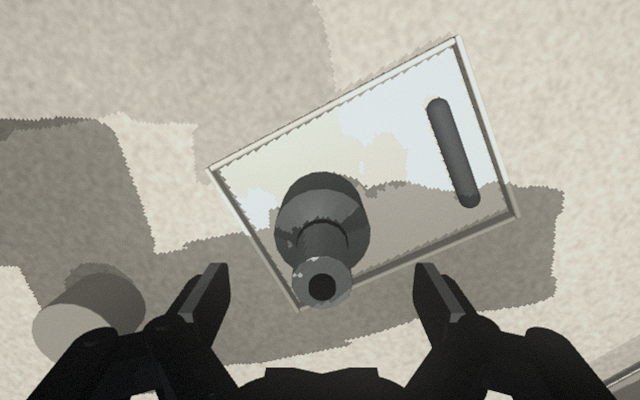

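The gauge cap (322,287) is centred between the fingers (pads at about 225 and 418). The tray corners show at (207,168), (457,38), (517,215) and (299,308). I descend and grip.

```bash
python3 - <<'E'
from h import *
np.set_printoptions(precision=4,suppress=True)
i=eyes.camera_info("wrist")
P=np.array([plane(i,c,.014) for c in((207,168),(457,38),(517,215),(299,308))]);print(P,P.mean(0),np.linalg.norm(P-np.roll(P,-1,0),axis=1))
print(plane(i,(322,287),.106))
E
python3 -m inch '[0,0,1,0, 0,0,1.05,0, 0,0,0,0, 0,0,0,0, 0,0,0,0]' 
python3 -m inch '[0,0,0,0, 0,0,0,0, 0,0,0,0, 0,0,0,0, 0,0,0,0]' -1 50
python3 -m inch '[0,0,0,0, 0,0,0,0, 0,0,0,0, 0,0,0,0, 0,0,0,0]'
```

```text
[[ 0.4667 -0.1519  0.014 ]
 [ 0.6351 -0.1982  0.014 ]
 [ 0.6028 -0.3196  0.014 ]
 [ 0.4361 -0.2741  0.014 ]] [ 0.5352 -0.2359  0.014 ] [0.1746 0.1256 0.1728 0.1259]
[ 0.5032 -0.2257  0.106 ]
clock: 2.75
tcp_pos: [0.5005, -0.228, 0.0719]
orientation: [-0.0, 0.913, 0.408, -0.0]
wrist_force: [-0.1, 0.0, -0.7]
finger_gap: 0.0857
grip_force: 0.0
clock: 3.17
tcp_pos: [0.5006, -0.228, 0.072]
orientation: [0.0, 0.913, 0.408, 0.0]
wrist_force: [-1.5, 0.8, 5.3]
finger_gap: 0.0268
grip_force: 48.8
clock: 3.58
tcp_pos: [0.5006, -0.228, 0.072]
orientation: [0.0, 0.913, 0.408, 0.0]
wrist_force: [-0.7, 0.4, 3.9]
finger_gap: 0.0265
grip_force: 49.2
```

Gripped: 26.5 mm gap, and the gauge underside is 68 mm below the TCP. Lift and carry.

```bash

python3 -m inch '[0,0,-1,0, 0,0,-2.5,0, 0,0,-3,0, 0,0,-3,0, 0,0,-3,0]' - 60
python3 -m inch '[0,0,-2.2,0, 1.9,-1.58,0,0, 2.85,-2.37,0,0, 2.85,-2.37,0,0, 2.85,-2.37,0,0]'
python3 -m inch '[2.85,-2.37,0,0, 2.85,-2.37,0,0, 1.9,-1.58,0,0, 0,0,0,0, 0,0,0,0]'
python3 -m inch '[0,0,0,0, 0,0,0,0, 0,0,0,0, 0,0,0,0, 0,0,0,0]'
python3 - <<'E'
from h import *
np.set_printoptions(precision=4,suppress=True)
s=get_state();print(s["tcp_pos"],s["joint_pos"])
S=eyes.read_camera("scene")[:,:,::-1];D=eyes.read_camera("side")[:,:,::-1]
cv2.imwrite("pics/s3.png",S);cv2.imwrite("pics/d3.png",D)
c=np.hstack([cv2.resize(S[90:240,270:405],None,fx=2.9,fy=2.9,interpolation=2),cv2.resize(D[80:230,245:380],None,fx=2.9,fy=2.9,interpolation=2)])
print(c.shape);cv2.imwrite("pics/c3.png",c)
E
```

```text
clock: 4.0
tcp_pos: [0.5, -0.2277, 0.198]
orientation: [-0.0, 0.913, 0.408, -0.0]
wrist_force: [0.3, -0.6, -2.1]
finger_gap: 0.0268
grip_force: 59.2
clock: 4.42
tcp_pos: [0.5053, -0.0911, 0.219]
orientation: [-0.0, 0.913, 0.407, -0.0]
wrist_force: [0.6, 0.5, -2.1]
finger_gap: 0.0266
grip_force: 59.7
clock: 4.83
tcp_pos: [0.509, 0.0079, 0.2189]
orientation: [0.0, 0.912, 0.409, -0.0]
wrist_force: [-0.4, -0.3, -2.6]
finger_gap: 0.0264
grip_force: 59.5
clock: 5.25
tcp_pos: [0.5093, 0.0057, 0.2187]
orientation: [0.0, 0.913, 0.407, -0.0]
wrist_force: [-0.0, 0.7, -2.3]
finger_gap: 0.0267
grip_force: 59.5
[0.5093 0.0057 0.2187] [-0.1464  0.1952 -0.1678  1.2079 -0.0002  2.157 ]
(435, 784, 3)
```

View pics/c3.png

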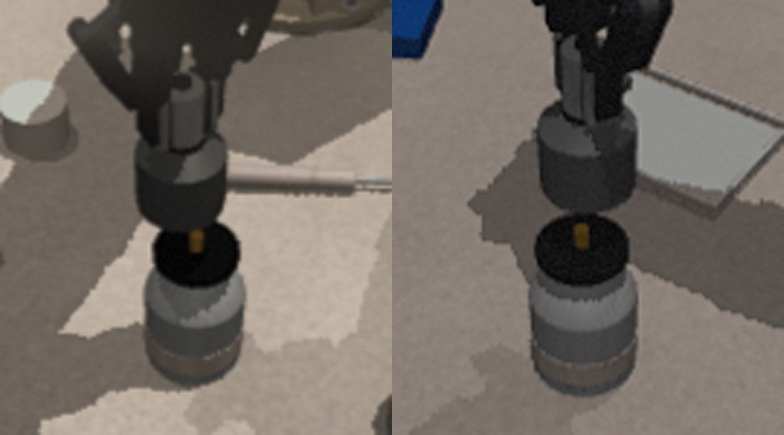

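The crops (scale 2.9) show the gauge hanging upright over the bottle. The foot centre is at scene (332.6,151.7) and side (312.4,133.8), with the stem below it. I triangulate the foot centre against the stem.

```bash
python3 - <<'E'
from h import *
np.set_printoptions(precision=4,suppress=True)
sc,si=eyes.camera_info("scene"),eyes.camera_info("side")
f=tri(ray(sc,(332.6,151.7)),ray(si,(312.4,133.8)));print(f)
st=tri(ray(sc,(270+196/2.9,90+231/2.9)),ray(si,(245+189.5/2.9,80+227/2.9)));print(st)
print(st[0]-f[0],tool(st[0]-f[0]),"nominal",tool(np.array([.510,.019,0])-get_state()["tcp_pos"]))
E
```

```text
(array([0.509 , 0.0075, 0.1695]), [np.float64(0.00024176398395854787), np.float64(0.00024176398395846628)])
(array([0.5088, 0.0186, 0.1233]), [np.float64(0.0011808229167584244), np.float64(0.0011808229167584062)])
[-0.0002  0.0111 -0.0462] [ 0.8121 -0.7571  4.6199] nominal [ 1.0138 -0.8166 21.871 ]
```

```bash

python3 -m inch '[0.5,-0.4,0,0, 0.4,-0.4,0,0, 0,0,1,0, 0,0,1,0, 0,0,1,0]' 
python3 -m inch '[0,0,0.5,0, 0,0,0.3,0, 0,0,0.2,0, 0,0,0,0, 0,0,0,0]' 
python3 -m inch '[0,0,0.15,0, 0,0,0.15,0, 0,0,0.1,0, 0,0,0,0, 0,0,0,0]'
```

```text
clock: 5.77
tcp_pos: [0.5091, 0.0189, 0.1875]
orientation: [-0.0, 0.913, 0.408, -0.0]
wrist_force: [-0.1, 0.6, -3.0]
finger_gap: 0.0266
grip_force: 59.5
clock: 6.18
tcp_pos: [0.5097, 0.0185, 0.179]
orientation: [0.0, 0.913, 0.408, 0.0]
wrist_force: [0.0, -0.2, -2.4]
finger_gap: 0.0267
grip_force: 60.0
clock: 6.6
tcp_pos: [0.51, 0.0185, 0.1758]
orientation: [0.001, 0.913, 0.408, 0.001]
wrist_force: [-1.0, -1.0, 4.4]
finger_gap: 0.0266
grip_force: 60.6
```

```bash

python3 -m inch '[0,0,0.15,0, 0,0,0.15,0, 0,0,0,0, 0,0,0,0, 0,0,0,0]' 
python3 -m inch '[0,0,0.1,0, 0,0,0.1,0, 0,0,0,0, 0,0,0,0, 0,0,0,0]'
```

```text
clock: 7.02
tcp_pos: [0.5101, 0.0186, 0.1731]
orientation: [0.001, 0.913, 0.408, 0.001]
wrist_force: [-1.9, -0.1, 8.8]
finger_gap: 0.0267
grip_force: 60.7
clock: 7.43
tcp_pos: [0.5102, 0.0186, 0.1719]
orientation: [0.001, 0.913, 0.408, 0.001]
wrist_force: [-3.6, 0.8, 12.8]
finger_gap: 0.0268
grip_force: 61.3
```

```bash

python3 -m inch '[0,0,0.1,0, 0,0,0.1,0, 0,0,0,0, 0,0,0,0, 0,0,0,0]'
python3 -m inch '[0,0,0,0, 0,0,0,0, 0,0,0,0, 0,0,0,0, 0,0,0,0]'
python3 -m inch '[0,0,0,0, 0,0,0,0, 0,0,0,0, 0,0,0,0, 0,0,0,0]'
python3 - <<'E'
from h import *
S=eyes.read_camera("scene")[:,:,::-1];D=eyes.read_camera("side")[:,:,::-1]
c=np.hstack([cv2.resize(S[90:240,270:405],None,fx=2.9,fy=2.9,interpolation=2),cv2.resize(D[80:230,245:380],None,fx=2.9,fy=2.9,interpolation=2)])
cv2.imwrite("pics/c4.png",c)
E
```

```text
clock: 7.85
tcp_pos: [0.5103, 0.0186, 0.1718]
orientation: [0.001, 0.913, 0.408, 0.002]
wrist_force: [-7.6, 2.3, 25.6]
finger_gap: 0.027
grip_force: 62.6
clock: 8.27
tcp_pos: [0.5103, 0.0186, 0.1718]
orientation: [0.001, 0.913, 0.408, 0.002]
wrist_force: [-7.8, 1.0, 26.1]
finger_gap: 0.0263
grip_force: 62.6
clock: 8.68
tcp_pos: [0.5103, 0.0186, 0.1718]
orientation: [0.001, 0.913, 0.408, 0.002]
wrist_force: [-7.4, 1.6, 25.1]
finger_gap: 0.0265
grip_force: 62.6
```

View pics/c4.png

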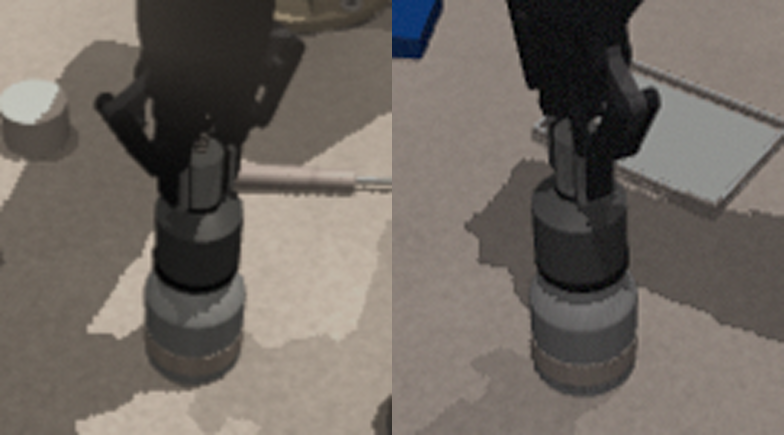

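Contact force rose sharply (about 28 N), which is the hard stop. The gauge sits squarely on the collar, and the thin rod shows above the barrel near crop (205,130). It has been held for over 0.8 s, so I lift and carry it back.

```bash

python3 -m inch '[0,0,-0.5,0, 0,0,-0.8,0, 0,0,-1,0, 0,0,-1.5,0, 0,0,-1.5,0]' 
python3 -m inch '[0,0,0,0, -2,1.65,0,0, -2.85,2.36,0,0, -2.85,2.36,0,0, -2.85,2.36,0,0]'
python3 -m inch '[-2.85,2.36,0,0, -2.85,2.36,0,0, -2.75,2.28,0,0, 0,0,0,0, 0,0,0,0]'
python3 -m inch '[0,0,0,0, 0,0,0,0, 0,0,0,0, 0,0,0,0, 0,0,0,0]'
python3 g.py w5
python3 - <<'E'
from h import *
S=eyes.read_camera("scene")[:,:,::-1];D=eyes.read_camera("side")[:,:,::-1]
c=np.hstack([cv2.resize(S[70:220,160:295],None,fx=2.9,fy=2.9,interpolation=2),cv2.resize(D[30:180,285:420],None,fx=2.9,fy=2.9,interpolation=2)])
cv2.imwrite("pics/c5.png",c)
E
```

```text
clock: 9.2
tcp_pos: [0.5087, 0.0187, 0.2207]
orientation: [-0.001, 0.913, 0.408, -0.001]
wrist_force: [-0.2, 0.6, -2.5]
finger_gap: 0.0266
grip_force: 59.7
clock: 9.62
tcp_pos: [0.5034, -0.1191, 0.2198]
orientation: [-0.0, 0.913, 0.408, -0.0]
wrist_force: [1.3, -0.6, -1.9]
finger_gap: 0.0264
grip_force: 59.5
clock: 10.03
tcp_pos: [0.499, -0.2297, 0.2193]
orientation: [-0.001, 0.914, 0.406, -0.0]
wrist_force: [-0.3, 1.0, -1.6]
finger_gap: 0.0268
grip_force: 59.7
clock: 10.45
tcp_pos: [0.4998, -0.2269, 0.2209]
orientation: [0.0, 0.913, 0.408, 0.0]
wrist_force: [1.0, -0.9, -1.6]
finger_gap: 0.0267
grip_force: 59.7
[ 0.4998 -0.2269  0.2209] [-0.5723  0.2694 -0.0662  1.235  -0.      1.7279] 10.45 [[ 0.6664  0.7456  0.    ]
 [ 0.7456 -0.6664  0.0002]]
{'fovy': 63.679730988006774, 'cx': 321.0722892595824, 'cy': 199.86831248708157, 'xyz': array([ 0.555 , -0.1649,  0.3524]), 'orientation': array([ 0.1524,  0.9217, -0.352 , -0.0581])}
```

View pics/c5.png

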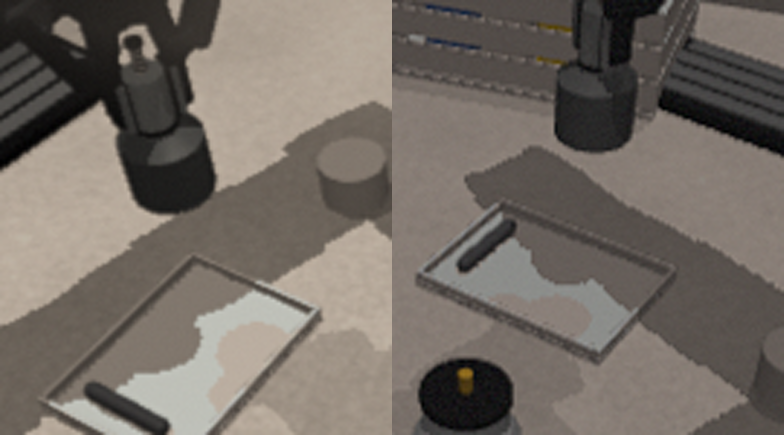

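The rod is clearly out, with its cap at crop (132,42) standing off the barrel top. The gauge is upright above its spot in the tray. I lower it gently until it touches.

```bash

python3 -m inch '[0,0,2,0, 0,0,3,0, 0,0,3,0, 0,0,3,0, 0,0,1.5,0]' 
python3 -m inch '[0,0,1,0, 0,0,0.6,0, 0,0,0.3,0, 0,0,0.2,0, 0,0,0,0]'
python3 -m inch '[0,0,0.2,0, 0,0,0.15,0, 0,0,0,0, 0,0,0,0, 0,0,0,0]'
```

```text
clock: 11.02
tcp_pos: [0.4979, -0.2266, 0.0924]
orientation: [-0.002, 0.913, 0.408, -0.001]
wrist_force: [-0.8, 0.2, -2.6]
finger_gap: 0.0264
grip_force: 59.9
clock: 11.43
tcp_pos: [0.5003, -0.2283, 0.0756]
orientation: [0.001, 0.913, 0.408, 0.0]
wrist_force: [0.5, 0.2, -2.7]
finger_gap: 0.027
grip_force: 59.9
clock: 11.85
tcp_pos: [0.5003, -0.2283, 0.072]
orientation: [0.001, 0.913, 0.408, 0.0]
wrist_force: [-0.2, -1.4, 1.3]
finger_gap: 0.0266
grip_force: 60.0
```

```bash

python3 -m inch '[0,0,0,0, 0,0,0,0, 0,0,0,0, 0,0,0,0, 0,0,0,0]' 0.9
python3 -m inch '[0,0,0,0, 0,0,0,0, 0,0,0,0, 0,0,-1,0, 0,0,-2,0]'
python3 -m inch '[0,0,-3,0, 0,0,-3,0, 0,0,-3,0, 0,0,-1,0, -3,0,0,0]'
python3 -m inch '[-3,0,0,0, -3,0,0,0, -1,0,0,0, 0,0,0,0, 0,0,0,0]'
python3 - <<'E'
from h import *
S=eyes.read_camera("scene")[:,:,::-1];D=eyes.read_camera("side")[:,:,::-1]
c=np.hstack([cv2.resize(S[110:240,160:295],None,fx=2.9,fy=2.9,interpolation=2),cv2.resize(D[60:190,285:420],None,fx=2.9,fy=2.9,interpolation=2)])
cv2.imwrite("pics/c6.png",c)
E
```

```text
clock: 12.27
tcp_pos: [0.4996, -0.2278, 0.0712]
orientation: [-0.0, 0.913, 0.408, -0.0]
wrist_force: [0.0, -0.3, 0.1]
finger_gap: 0.0806
grip_force: 0.0
clock: 12.68
tcp_pos: [0.498, -0.2268, 0.0998]
orientation: [-0.002, 0.913, 0.408, -0.001]
wrist_force: [0.1, 0.0, 0.2]
finger_gap: 0.0807
grip_force: 0.0
clock: 13.1
tcp_pos: [0.4834, -0.2493, 0.2058]
orientation: [0.003, 0.912, 0.41, 0.003]
wrist_force: [0.2, -0.6, -1.2]
finger_gap: 0.0811
grip_force: 0.0
clock: 13.52
tcp_pos: [0.4327, -0.3024, 0.2015]
orientation: [-0.0, 0.913, 0.407, 0.0]
wrist_force: [0.1, -0.1, 0.1]
finger_gap: 0.0812
grip_force: 0.0
```

View pics/c6.png

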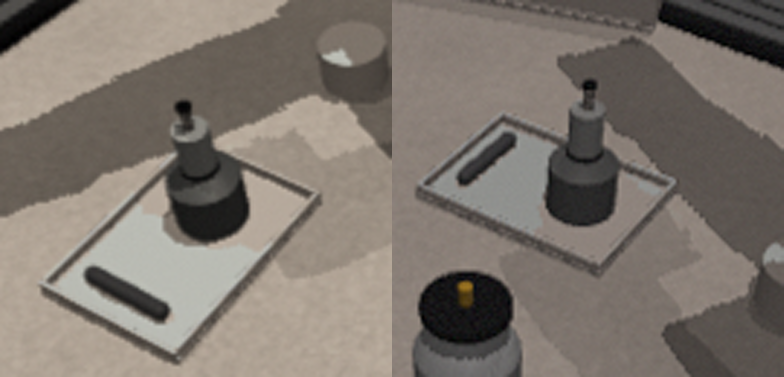

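The gauge stands upright on the tray floor (foot at crop (208,200)) with its rod out (cap at (183,107)), and the robot is clear. I hand it in.

```bash
python3 -c "
from workcell import env
print(env.hand_in())"
```

```text
the job is handed in; nothing more can be done
None
```

I pressed the gauge fully down on the tall bottle's valve and held it there for over 0.8 s, then stood it upright back in its tray with the rod out and handed the job in at about 13.6 s; no verdict came back.

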